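# Start the stirrer

### The arm

A 7-joint arm with a two-finger parallel gripper is mounted at the origin on a cart in front of the work surface, level with it; the furniture and walls round the work are solid. World frame = base frame: x ahead of the robot, y to its left, z up, the work surface at z = 0. Lengths are in m, angles in degrees, forces in N, time in s.
With the tool pointing down it reaches from about 0.425 to 0.875 m from the base axis. Payload 4.7 kg.
Tool frame: the origin (TCP) lies at the very end of the fingers, on their centre line; the grasp point (between the pads) lies 19 mm behind it; z points along the fingers, y is the line along which they close (so a half turn about z gives the same grasp; the last joint's range is limited). The gripper opens to 87 mm and grips with 3 to 60 N. Pads are 19 mm wide; open, the fingers measure 117 mm over their backs; the gripper's body (75 mm by 190 mm) begins 51 mm behind the grasp point.
Start: joints at [78.043, 18.392, -4.016, 83.108, 1.295, 78.541, -3.26], TCP at [0.144, -0.634, 0.223] pointing down, gripper open.
Joint ranges: [-163.93, 163.93], [-17.29, 119.83], [-79.2, 71.16], [3.27, 140.29], [-89.18, 269.18], [5.43, 117.66], [-154.24, 154.24]. Speed limits (degrees/s): [147.25, 147.25, 180, 180, 180, 180, 180].

### API

Orientations are given as [roll, pitch, yaw] about the fixed x, y, z axes, in that order (R = Rz(yaw) Ry(pitch) Rx(roll)).
In Python, from cell import get_obs, eyes, env gives the robot as it stands.
- The arm moves only by the tool servo_tool, never from a script. Its argument "series" is a list that holds one entry, the list of rows, each a list of 7 numbers: the shift along the tool's x, y, z in units of 300 mm (1.0 is 300 mm), then the turn, a rotation vector about the tool's x, y, z in units of pi rad (1.0 is pi rad), then the opening, from 0 (shut) to 1 (fully open). In form: [[[tx, ty, tz, wx, wy, wz, gripper], ...]]. A call has 1 to 12 rows; each row is the pose to reach, as a shift and turn from the pose commanded when the call began, along the tool's axes at that moment, turning the shorter way round; what a row does not reach only later rows make up. A row lasts 1/12 s, in which the tool goes at most 41.7 mm and 7.16 degrees, less where a joint would pass 70% of its speed; a pose out of reach is approached as far as the arm can. A call with a number of a shift or a turn outside -1 to 1 is refused whole. A call with a gripper value outside its range is refused whole. The fingers move at their own pace and stop on an object; "grip_force" is the grip in N (left out, the last holds). Time passes only in rows, so rows that repeat a pose let the fingers close. It gives the time, the measured TCP pose, the force, the opening and the grip force at its end, in the units of the state.
- get_obs(): the state, without advancing time (a new reading comes with each control period).
- eyes.read_camera(name): name is "side" or "top" or "wrist"; returns a dict with "frame" (480x640x3 uint8, red, green, blue), "depth" (480x640 float32, m along the optical axis (not along the pixel's ray), 0 where there is no reading), "fx", "fy", "cx", "cy" (pixels), "distortion" ([k1, k2, p1, p2, k3] as OpenCV has them; the pictures are not rectified), "origin" and "rotation" of the camera in the world; the wrist camera has in their place "mount" (4x4, takes a point from camera to tool coordinates, whose origin is the TCP and whose axes are the flange's). Camera axes: x right, y down, z forward; pixel columns grow to the right and rows downward; lengths in m; the calibration is good to about 2 mm. A picture is of the moment at which its call begins: read the wrist's pose just before it.
- env.sign_off(): hands the job in; it is judged then, once.
The state is a dict: "time_s": time; "qpos": joint angles; "joint_velocities": joint speeds; "effort": joint torques, N m; "tool_pos": TCP position; "tool_rot": TCP orientation; "force": force on the tool from outside, world axes, zero at the start; "wrist_torque": the same for the moment, N m; "grip_width": finger opening in m; "grasp_force": force on a finger pad.
Only numpy, scipy, OpenCV 4.12 (cv2) and the standard library are available. Lean on these libraries where they do the work, as an engineer would, in place of code of your own. Each camera call takes 0.05 s, during which the arm holds its last target. There are 200 camera calls.

### The job

Stand the glass bottle with the light-blue screw cap upright on the stirrer's plate, centred on the ring. Then, with a fingertip, roll the speed wheel in the panel slot away from the robot until its index bar stands between the two arrowheads, without pushing the wheel in as you roll. Once it is set, push the wheel straight down until it stops to start the stirrer, gently and without losing the setting, then let go; leave the other things on the bench as they are.

Things in the scene. Friction and masses are not known exactly. Their poses are not given: they have to be found in the camera images.
- ethanol_bottle: glass bottle, 56 mm in diameter, 104 mm high, with a light-blue ribbed screw cap; loose on the bench at the right, either nearer to or farther from the robot than a purple-capped bottle of like size. Origin: centre of its underside, z up. 0.15 to 0.25 kg. Grip it round the glass body, 20 to 70 mm above its foot, or by the cap.
- buffer_bottle_0: bystander: white bottle 60 mm in diameter, 93 mm high, with a wide purple-blue cap; origin at the centre of its underside. Not to be moved.
- stirrer: compact white magnetic stirrer, 230 x 135 mm, 55 mm high, fixed to the bench. Origin: centre of its underside; x points from the control panel (robot side) to the plate at the back, z up. The flat grey panel lies at z = 40 mm; the round plate, 116 mm in diameter, has its top at z = 55 mm; the housing under it is 48 mm high.
- plate (a point): centre of the top face of the stirrer's plate, 52 mm behind the stirrer's origin (the wheel slot is 78 mm in front of it); a thin grey ring 62 mm in diameter is drawn round it.
- slot (a point): middle of the wheel slot, level with the panel; its x is the stirrer's x. Slot 35 mm long in x, 12 mm wide in y. A black knurled wheel, 20 mm in radius, 9 mm wide, axle along y, looks out of it; its top stands 4.5 to 9.5 mm above the panel, which differs from unit to unit and is not measured: feel for it. Two white arrowheads on the panel point at the slot's middle from either side.
- dial (a joint): wheel angle, rad; grows as its top rolls away from the robot (+x of the stirrer), 1 rad = 20 mm at the rim; stops at 0 and 4.4. At 2.40 its index bar (pale, smooth, 3.4 mm wide, across the rim and down both flanks) is on top between the arrowheads; below about 1.5 it is hidden. Drags with about 3 N at the rim and stays where left; press with 4 to 6 N to turn it without slipping.
- push (a joint): how far the wheel is pushed in, m: 0 at rest, 0.0026 at its stop. The axle is sprung: the wheel starts to give at 1 N and gives 1 mm per 3.5 N, so about 10 N reaches the stop. Past 0.0020 (about 8 N) it works the start switch. It springs back when let go.
- tape_roll: bystander: roll of cream tape lying flat, 90 mm in diameter, 19 mm high, behind the bottles; origin at the centre of its underside. Not to be moved.
- marker_0: bystander: black felt marker, 130 mm long, lying to the left of the stirrer; origin at the middle of its underside. Not to be moved.
- tip_box: bystander: grey pipette tip box with a clear lid, 92 x 122 x 58 mm, at the back left of the stirrer; origin at the centre of its underside. Not to be moved.
- marker_1: bystander: black felt marker, 130 mm long, lying at the right beside the clear-walled hood, whose left wall stands at y = -0.33 and front at x = 0.37, 0.57 m tall: keep the arm clear of it. Origin at the middle of the marker's underside. Not to be moved.
Mind the look-alikes: they are no part of the job. What is shaped like the ethanol_bottle but pink is not meant.

How it is judged (in metres and radians):
On the way, in this order (a step that is already met when the one before it is completed fails the run):
1. the bottle stands upright and centred on the plate, let go (horizontal distance between ethanol_bottle and plate below 0.012 m and z of ethanol_bottle in the frame of plate between -0.004 and 0.004 m and angle between ethanol_bottle's own z axis and vertical below 0.08 rad and contact force between the fingers and ethanol_bottle below 0.3 N), for 0.2 s.
2. the wheel's index bar stands between the arrowheads, the wheel not pushed in (value of joint dial between 2.26 and 2.54 rad and value of joint push below 0.002 m), for 0.2 s.
3. the wheel is pushed in to work the start switch, its setting kept (value of joint push above 0.002 m and value of joint dial between 2.24 and 2.56 rad), for 0.1 s.
At the end, for the whole second after the job is handed in: the bottle stands upright (within 0.08 rad) and still on the plate, its axis within 12 mm of the plate's centre; the wheel's index bar stands between the arrowheads (dial 2.40 within 0.16 rad, about the bar's own width); the wheel has been pushed in once it was set and has sprung back (horizontal distance between ethanol_bottle and plate below 0.012 m and z of ethanol_bottle in the frame of plate between -0.004 and 0.004 m and angle between ethanol_bottle's own z axis and vertical below 0.08 rad and linear speed of ethanol_bottle below 0.02 m/s and value of joint dial between 2.24 and 2.56 rad and value of joint push below 0.0008 m); the robot touches nothing.
It fails at once if the start switch is worked (wheel pushed in past 2.0 mm) while the index bar is off the arrowheads or the bottle is off the plate's centre (value of joint push above 0.002 m and (value of joint dial below 2.24 rad or value of joint dial above 2.56 rad or horizontal distance between ethanol_bottle and plate above 0.015 m)).
It fails at once if the fingers bear on the wheel with more than 20 N (value of joint push above 0.0004 m and contact force between the fingers and anything else above 20 N).
It fails at once if the fingers or arm bear on the stirrer's housing with more than 20 N (contact force between any of the fingers, the arm and stirrer above 20 N).
It fails at once if the bottle is tipped over (angle between ethanol_bottle's own z axis and vertical above 0.6 rad).
It fails at once if a bystander is shifted by more than 25 mm (distance of any of buffer_bottle_0, tape_roll, marker_0, tip_box, marker_1 from where it was at the start of the episode above 0.025 m).
It also fails if it takes over 72 s, if anything falls off the work surface, if the arm or the gripper's body presses on something with over 40 N, if the wrist force passes 120 N, or if a joint passes its speed limit or range.

## Working session

There is one attempt and no reset: what is moved stays moved. The work goes in short steps, Python scripts to look and compute and a tool call to move; the robot and the scene stay as the last step left them, time stands still between calls to the robot, and variables do not carry over. Pictures are saved under pics/ and viewed, at most 10 in all, crops included, and the job is handed in when it is done.

Besides the shell and the picture viewer there is one more tool, called after "Call:" in YAML: its name, and indented under it one key for each argument. servo_tool: Moves the arm, as the interface text tells. Shifts and turns lie within -1 to 1; 1 stands for 300 mm of shift or pi rad of turn. Its arguments: {"type":"object","properties":{"series":{"type":"array"},"grip_force":{"type":"number"}},"required":["series"]}

```bash
mkdir -p pics; ls; python3 - <<'E'
from cell import get_obs, eyes, env
import cv2,numpy as np,pickle
o=get_obs(); print({k:np.round(v,3) for k,v in o.items()})
d={}
for n in ("side","top"):
    c=eyes.read_camera(n); d[n]=c
    print(n,c["fx"],c["fy"],c["cx"],c["cy"],c["distortion"],np.round(c["origin"],3),np.round(c["rotation"],3).tolist())
pickle.dump(d,open("cams.pkl","wb"))
cv2.imwrite("pics/a.png",cv2.cvtColor(d["top"]["frame"],cv2.COLOR_RGB2BGR))
cv2.imwrite("pics/b.png",cv2.cvtColor(d["side"]["frame"],cv2.COLOR_RGB2BGR))
E
```

```text
pics
{'time_s': np.float64(0.0), 'qpos': array([78.043, 18.441, -4.015, 83.173,  1.295, 78.541, -3.259]), 'joint_velocities': array([-0.081, -0.048, -0.06 , -0.075, -0.038,  0.052, -0.067]), 'effort': array([-0.0000e+00, -4.9128e+01, -4.0400e-01, -3.1252e+01, -6.4000e-02,
        4.4000e-02,  0.0000e+00]), 'tool_pos': array([ 0.143, -0.633,  0.221]), 'tool_rot': array([-1.79891e+02,  6.00000e-03,  1.27670e+01]), 'force': array([ 0.614, -0.149, -0.484]), 'wrist_torque': array([-0.055,  0.021,  0.028]), 'grasp_force': np.float64(0.0), 'grip_width': np.float64(0.087)}
side 440.97818936489324 440.97818936489324 317.7333224679886 242.70750629499142 [-0.06718489  0.          0.          0.          0.        ] [-0.012  0.096  0.657] [-133.297, -0.527, -100.036]
top 494.37329555795657 494.37329555795657 327.96783002821326 233.85586276834405 [-0.08091062  0.          0.          0.          0.        ] [ 0.474 -0.027  1.083] [-173.826, 0.368, -90.645]
```

View pics/a.png

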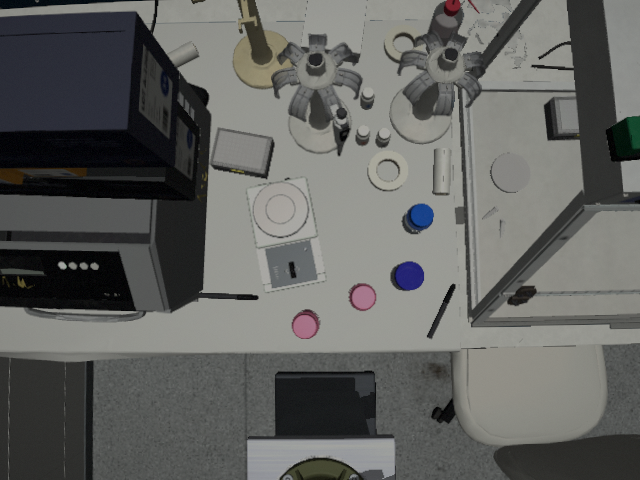

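View pics/b.png

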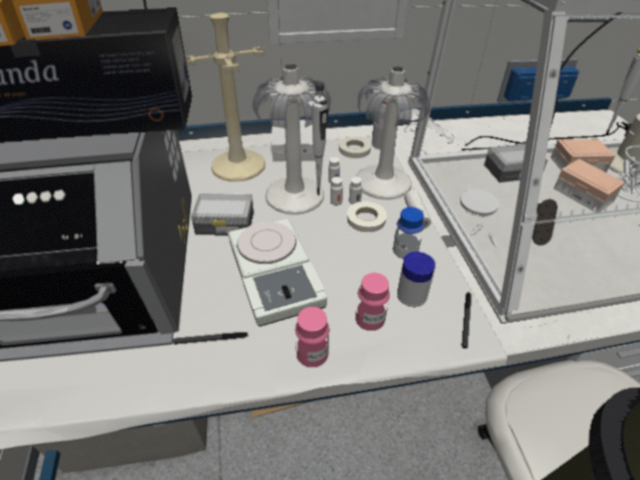

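The top view shows a blue cap on a clear glass body at (421,216), farther from the robot. The wide purple cap on the white body is at (409,276), and the pink look-alikes are at (363,297) and (305,324). The stirrer plate is near (281,209) and its wheel near (292,269). In the side view the blue cap is at (411,217), the purple at (418,265), and the pinks at (374,287) and (312,325). By the description I choose the blue cap at top (421,216). The next step is a close crop to check it, plus the measurements.

```bash
cat > h.py <<'E'
import cv2,numpy as np,pickle
from scipy.spatial.transform import Rotation as R
def Rm(r):
    r=np.asarray(r,float)
    return r if r.shape==(3,3) else R.from_euler('xyz',r,degrees=True).as_matrix()
def K(c): return np.array([[c["fx"],0,c["cx"]],[0,c["fy"],c["cy"]],[0,0,1]])
def pose(c,o=None):
    if "mount" in c and o is not None:
        M=np.asarray(c["mount"]); T=Rm(o["tool_rot"])
        return np.asarray(o["tool_pos"])+T@M[:3,3], T@M[:3,:3]
    return np.asarray(c["origin"]),Rm(c["rotation"])
def ray(c,px,o=None):
    p=cv2.undistortPoints(np.array(px,float).reshape(-1,1,2),K(c),np.array(c["distortion"]))[:,0]
    og,r=pose(c,o); return og,np.c_[p,np.ones(len(p))]@r.T
def onz(c,px,z,o=None):
    og,d=ray(c,px,o); return og+d*((z-og[2])/d[:,2])[:,None]
def proj(c,P,o=None):
    og,r=pose(c,o); q=(np.atleast_2d(P)-og)@r
    return cv2.projectPoints(q,np.zeros(3),np.zeros(3),K(c),np.array(c["distortion"]))[0][:,0]
def blobs(m,amin=60):
    cs=cv2.findContours(m.astype(np.uint8),cv2.RETR_EXTERNAL,cv2.CHAIN_APPROX_NONE)[0]
    return [(cv2.minEnclosingCircle(k),cv2.minAreaRect(k),cv2.contourArea(k),k) for k in cs if cv2.contourArea(k)>amin]
E
python3 - <<'E'
from h import *
d=pickle.load(open("cams.pkl","rb")); t=d["top"]; s=d["side"]
ht=cv2.cvtColor(t["frame"],cv2.COLOR_RGB2HSV)
print("axis",np.round(Rm(t["rotation"]),2).tolist())
m=cv2.inRange(ht,(100,120,60),(130,255,255)); m[:, :350]=0; m[:, 460:]=0
for b in blobs(m): print("blue",np.round(b[0][0],1),round(b[0][1],1),b[2],ht[int(b[0][0][1]),int(b[0][0][0])],np.round(onz(t,[b[0][0]],.1),3))
# panel dark grey / housing
for nm,roi,z in (("panel",(245,225,95,75),.04),):
    x,y,w,h=roi; sub=ht[y:y+h,x:x+w]
    m=((sub[...,2]<165)).astype(np.uint8); m=cv2.morphologyEx(m,cv2.MORPH_OPEN,np.ones((3,3)))
    for b in blobs(m,100):
        bx=cv2.boxPoints(b[1])+[x,y]; print(nm,b[2],np.round(bx,1).tolist(),np.round(onz(t,bx,z),3).tolist(), np.round(onz(t,[np.array(b[1][0])+[x,y]],z),3))
m=(ht[...,2]<45).astype(np.uint8); m2=np.zeros_like(m); m2[255:285,275:310]=m[255:285,275:310]
for b in blobs(m2,15): print("wheel",np.round(b[1][0],1),b[1][1:],np.round(onz(t,[b[1][0]],.045),3))
# heights of tall things near the path from depth
def crop(c,x,y,w,h,k): return cv2.resize(c["frame"][y:y+h,x:x+w],(w*k,h*k),interpolation=cv2.INTER_CUBIC)
a=crop(t,240,170,100,130,4); b=crop(s,360,190,90,130,4)
cv2.imwrite("pics/c.png",cv2.cvtColor(np.hstack([a,b]),cv2.COLOR_RGB2BGR))
print("depth at plate",np.round([t["depth"][209,281],t["depth"][216,421],t["depth"][270,270]],3))
for p,z in (((440,170),.02),((387,170),.02),((340,120),.15),((420,110),.2)):
    dd=t["depth"][p[1],p[0]]; og,r=ray(t,[p]); P=og+r[0]*dd/ (r[0]@Rm(t["rotation"])[:,2]); print(p,np.round(P,3))
E
```

```text
axis [[-0.01, -0.99, 0.11], [-1.0, 0.01, 0.01], [-0.01, -0.11, -0.99]]
blue [409.3 275.2] 14.5 597.0 [120 174 114] [[ 0.496 -0.182  0.1  ]]
blue [420.2 216.6] 13.5 506.0 [109 205 139] [[ 0.613 -0.208  0.1  ]]
panel 131.0 [[257.0, 225.0], [304.0, 225.0], [304.0, 238.0], [257.0, 238.0]] [[0.607, 0.13, 0.04], [0.606, 0.029, 0.04], [0.578, 0.029, 0.04], [0.58, 0.129, 0.04]] [[0.593 0.079 0.04 ]]
panel 6004.0 [[245.0, 299.0], [245.0, 225.0], [339.0, 225.0], [339.0, 299.0]] [[0.451, 0.154, 0.04], [0.608, 0.155, 0.04], [0.605, -0.045, 0.04], [0.449, -0.043, 0.04]] [[0.528 0.055 0.04 ]]
wheel [292.  269.6] ((15.294707298278809, 4.382693290710449), 79.69515228271484) [[0.512 0.055 0.045]]
depth at plate [1.041 0.99  1.042]
(440, 170) [ 0.723 -0.266  0.037]
(387, 170) [ 0.733 -0.155 -0.002]
(340, 120) [ 0.749 -0.045  0.291]
(420, 110) [ 0.851 -0.223  0.057]
```

View pics/c.png

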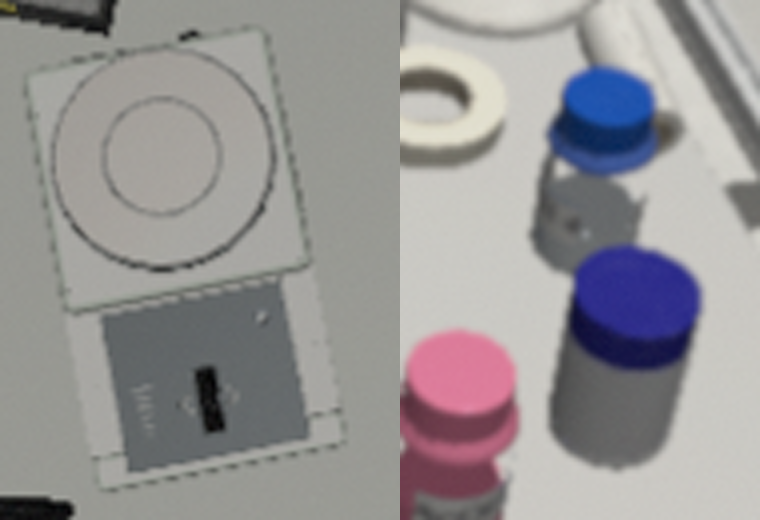

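The crop confirms the choice: a blue ribbed cap on a clear glass body, with the purple-capped white bottle in front of it. The ring centre is at crop (161,156), which is top (280.3,209), and the slot is at top (292.2,269.7). Next I work out the stirrer frame and the first moves.

```bash
cat >> h.py <<'E'
def tgt(p,yaw,o=None):
    from cell import get_obs
    o=o or get_obs(); T=Rm(o["tool_rot"]); G=Rm([180,0,yaw])
    s=T.T@(np.asarray(p)-np.asarray(o["tool_pos"])); w=R.from_matrix(T.T@G).as_rotvec()
    return np.round(s/.3,3).tolist(),np.round(w/np.pi,3).tolist()
E
python3 - <<'E'
from h import *
d=pickle.load(open("cams.pkl","rb")); t=d["top"]; s=d["side"]
P=onz(t,[(280.3,209)],.055)[0]; S=onz(t,[(292.2,269.7)],.044)[0]
v=P-S; print("plate",P.round(4),"slot",S.round(4),"dist",np.hypot(*v[:2]),"yaw",np.degrees(np.arctan2(v[1],v[0])))
hs=cv2.cvtColor(s["frame"],cv2.COLOR_RGB2HSV)
m=cv2.inRange(hs,(100,150,60),(116,255,255)); m[:, :380]=0;m[:,440:]=0;m[:195]=0;m[245:]=0
for b in blobs(m): print(np.round(b[0][0],1),b[0][1],"side cap",onz(s,[b[0][0]],.09).round(3))
print(tgt([.22,-.375,.225],-41))
E
```

```text
plate [0.6388 0.0783 0.055 ] slot [0.5114 0.0545 0.044 ] dist 0.12963964560732444 yaw 10.565868078912846
[410.8 219.4] 12.703089714050293 side cap [[ 0.616 -0.21   0.09 ]]
([0.439, -0.784, -0.01], [-0.0, 0.0, 0.299])
```

Call:
servo_tool:
  series:
    - [[0.1,-0.2,-0.01,0,0,0.04,1],[0.2,-0.4,-0.01,0,0,0.08,1],[0.3,-0.5,-0.01,0,0,0.12,1],[0.35,-0.6,-0.01,0,0,0.16,1],[0.4,-0.7,-0.01,0,0,0.2,1],[0.44,-0.784,-0.01,0,0,0.24,1],[0.44,-0.784,-0.01,0,0,0.28,1],[0.44,-0.784,-0.01,0,0,0.3,1],[0.44,-0.784,-0.01,0,0,0.3,1],[0.44,-0.784,-0.01,0,0,0.3,1]]

```text
time_s: 0.93
tool_pos: [0.2201, -0.3755, 0.2255]
tool_rot: [180.0, -0.0, -41.1]
force: [0.2, 0.4, -0.0]
grip_width: 0.0872
grasp_force: 0.0
```

```bash
python3 - <<'E'
from h import *
print(tgt([.33,-.28,.225],-41)); print(tgt([.42,-.13,.225],-41))
from cell import get_obs
print(get_obs()["qpos"])
E
```

```text
([0.067, -0.481, 0.002], [0.0, -0.0, -0.001])
([-0.036, -1.055, 0.001], [0.0, -0.0, -0.001])
[ 67.87358301  -7.67395883 -10.69849865 110.97396286  -1.43248455
  76.5566425  -73.52053181]
```

Call:
servo_tool:
  series:
    - [[0.02,-0.13,0,0,0,0,1],[0.04,-0.26,0,0,0,0,1],[0.055,-0.37,0,0,0,0,1],[0.067,-0.48,0,0,0,0,1],[0.05,-0.6,0,0,0,0,1],[0.03,-0.72,0,0,0,0,1],[0.0,-0.84,0,0,0,0,1],[-0.02,-0.95,0,0,0,0,1],[-0.02,-1.0,0,0,0,0,1],[-0.02,-1.0,0,0,0,0,1]]

```text
time_s: 1.77
tool_pos: [0.4159, -0.1429, 0.2257]
tool_rot: [-179.9, -0.0, -40.8]
force: [0.7, -0.5, 0.6]
grip_width: 0.0872
grasp_force: 0.0
```

```bash
python3 - <<'E'
from h import *
print(tgt([.56,-.205,.225],80));print(tgt([.50,-.17,.225],80))
E
```

```text
([0.499, -0.157, 0.003], [-0.0, -0.001, -0.671])
([0.271, -0.115, 0.002], [-0.0, -0.001, -0.671])
```

Call:
servo_tool:
  series:
    - [[0.02,-0.01,0,0,0,-0.04,1],[0.05,-0.02,0,0,0,-0.08,1],[0.07,-0.03,0,0,0,-0.12,1],[0.1,-0.04,0,0,0,-0.16,1],[0.13,-0.05,0,0,0,-0.2,1],[0.15,-0.06,0,0,0,-0.24,1],[0.17,-0.07,0,0,0,-0.28,1],[0.2,-0.08,0,0,0,-0.32,1],[0.22,-0.1,0,0,0,-0.36,1],[0.25,-0.11,0,0,0,-0.4,1],[0.27,-0.115,0,0,0,-0.44,1],[0.27,-0.115,0,0,0,-0.45,1]]

```text
time_s: 2.77
tool_pos: [0.4974, -0.1761, 0.2247]
tool_rot: [-179.9, 0.0, 40.0]
force: [0.7, 0.5, -0.4]
grip_width: 0.087
grasp_force: 0.0
```

```bash
python3 - <<'E'
from h import *
print(tgt([.58,-.205,.225],80))
E
```

```text
([0.149, 0.251, -0.001], [-0.0, -0.0, -0.222])
```

Call:
servo_tool:
  series:
    - [[0.03,0.05,0,0,0,-0.04,1],[0.06,0.1,0,0,0,-0.08,1],[0.1,0.15,0,0,0,-0.12,1],[0.13,0.2,0,0,0,-0.16,1],[0.15,0.25,0,0,0,-0.2,1],[0.15,0.25,0,0,0,-0.22,1],[0.15,0.25,0,0,0,-0.22,1],[0.15,0.25,0,0,0,-0.22,1]]

```text
time_s: 3.43
tool_pos: [0.5791, -0.204, 0.2245]
tool_rot: [-179.9, -0.0, 79.2]
force: [-0.2, 0.0, -1.3]
grip_width: 0.087
grasp_force: 0.0
```

```bash
python3 - <<'E'
from h import *
from cell import get_obs,eyes
o=get_obs(); c=eyes.read_camera("wrist"); pickle.dump((o,c),open("w1.pkl","wb"))
print(np.round(c["mount"],3).tolist(), o["tool_pos"],o["tool_rot"],o["qpos"])
h=cv2.cvtColor(c["frame"],cv2.COLOR_RGB2HSV)
m=cv2.inRange(h,(100,150,60),(116,255,255))
for b in blobs(m,200): print(np.round(b[0][0],1),b[0][1],b[2],onz(c,[b[0][0]],.104,o).round(4),onz(c,[b[0][0]],.095,o).round(4))
cv2.imwrite("pics/w1.png",cv2.cvtColor(c["frame"],cv2.COLOR_RGB2BGR))
E
```

```text
[[0.0, -0.962, -0.274, 0.076], [1.0, 0.0, -0.0, -0.0], [0.0, -0.274, 0.962, -0.162], [0.0, 0.0, 0.0, 1.0]] [ 0.57908938 -0.20395768  0.22446366] [-1.79892467e+02 -1.70665570e-02  7.91604241e+01] [ 47.6334722   17.74890601 -37.92156698  87.26098376  10.99050346
  78.88016456  -1.94705143]
[365.9 227.3] 31.981040954589844 2601.5 [[ 0.6155 -0.2042  0.104 ]] [[ 0.6162 -0.2065  0.095 ]]
```

View pics/w1.png

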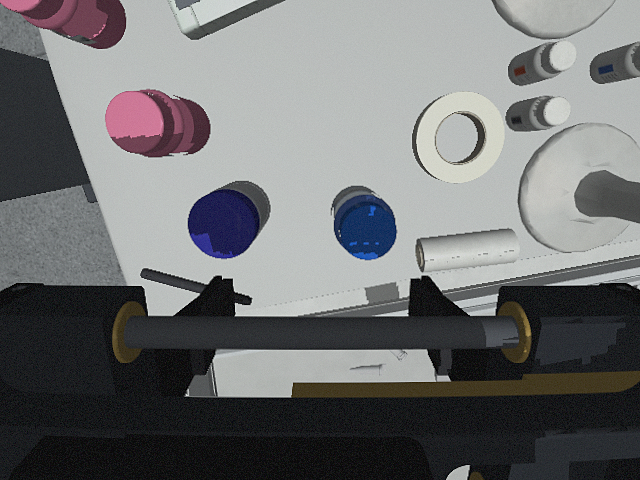

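The wrist view shows the blue cap at (366,224), purple at (225,222), and pink at (140,122). The bottle axis is near (0.615, -0.207). I move above it and go down.

```bash
python3 - <<'E'
from h import *
print(tgt([.615,-.207,.045],80))
E
```

```text
([0.011, 0.121, 0.599], [-0.0, 0.0, -0.005])
```

Call:
servo_tool:
  series:
    - [[0.005,0.06,0.0,0,0,0,1],[0.011,0.12,0.0,0,0,0,1],[0.011,0.12,0.1,0,0,0,1],[0.011,0.12,0.2,0,0,0,1],[0.011,0.12,0.3,0,0,0,1],[0.011,0.12,0.4,0,0,0,1],[0.011,0.12,0.48,0,0,0,1],[0.011,0.12,0.54,0,0,0,1],[0.011,0.12,0.58,0,0,0,1],[0.011,0.12,0.6,0,0,0,1],[0.011,0.12,0.6,0,0,0,1]]

```text
time_s: 4.4
tool_pos: [0.6149, -0.2058, 0.0445]
tool_rot: [-179.9, 0.0, 79.3]
force: [-1.0, -1.4, 0.2]
grip_width: 0.0871
grasp_force: 0.0
```

Call:
servo_tool:
  series:
    - [[0,0,0,0,0,0,0.7],[0,0,0,0,0,0,0.55],[0,0,0,0,0,0,0.55],[0,0,0,0,0,0,0.55],[0,0,0,0,0,0,0.55],[0,0,0,0,0,0,0.55],[0,0,0,0,0,0,0.5],[0,0,0,0,0,0,0.5],[0,0,0,0,0,0,0.5],[0,0,0,0,0,0,0.5]]
  grip_force: 15

```text
time_s: 5.23
tool_pos: [0.6164, -0.2058, 0.0461]
tool_rot: [179.9, 0.0, 79.4]
force: [1.4, -1.0, 2.9]
grip_width: 0.0547
grasp_force: 15.0
```

Call:
servo_tool:
  series:
    - [[0,0,-0.02,0,0,0,0.5],[0,0,-0.05,0,0,0,0.5],[0,0,-0.1,0,0,0,0.5],[0,0,-0.18,0,0,0,0.5],[0,0,-0.26,0,0,0,0.5],[0,0,-0.34,0,0,0,0.5],[0,0,-0.42,0,0,0,0.5],[0,0,-0.48,0,0,0,0.5],[0,0,-0.5,0,0,0,0.5],[0,0,-0.5,0,0,0,0.5]]
  grip_force: 20

```text
time_s: 6.07
tool_pos: [0.6169, -0.2055, 0.1983]
tool_rot: [179.8, 0.0, 79.4]
force: [-0.5, 0.1, -2.2]
grip_width: 0.0544
grasp_force: 20.0
```

```bash
python3 - <<'E'
from h import *
print(tgt([.6388,.0783,.196],11))
from cell import get_obs,eyes
o=get_obs(); c=eyes.read_camera("side"); f=c["frame"]
p=proj(c,o["tool_pos"])[0].astype(int); print(p,o["force"],o["grip_width"],o["qpos"])
k=f[max(0,p[1]-70):p[1]+70,max(0,p[0]-70):p[0]+70]
cv2.imwrite("pics/g.png",cv2.cvtColor(cv2.resize(k,None,fx=4,fy=4,interpolation=cv2.INTER_CUBIC),cv2.COLOR_RGB2BGR))
E
```

```text
([0.943, -0.102, 0.007], [0.001, -0.001, 0.38])
[417 174] [-0.45810012  0.0928382  -2.22761256] 0.05443230391875259 [ 44.57992813  22.99729798 -37.44536756  84.20020495  14.14451835
  77.33282215  -4.33245431]
```

View pics/g.png

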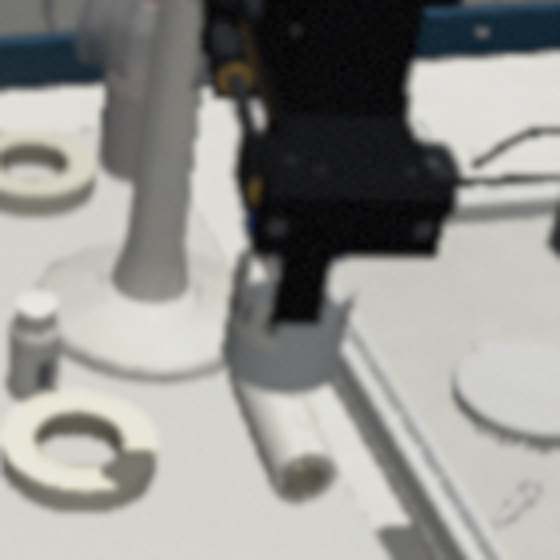

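The bottle hangs upright and well gripped. Before swinging over, I check how close the tall stand comes to the plate.

```bash
python3 - <<'E'
from h import *
t=pickle.load(open("cams.pkl","rb"))["top"]; d=t["depth"]
v,u=np.mgrid[0:480:2,0:640:2]; px=np.c_[u.ravel(),v.ravel()]
og,r=ray(t,px); z=d[px[:,1],px[:,0]]; P=og+r*(z/(r@Rm(t["rotation"])[:,2]))[:,None]; P=P[z>0]
P=P[(P[:,2]>.13)&(P[:,2]<.5)&(P[:,0]<.95)&(P[:,0]>.4)]
for y in np.arange(-.32,.4,.04):
    q=P[(P[:,1]>=y)&(P[:,1]<y+.04)]
    if len(q): i=q[:,0].argmin(); print(round(y,2),len(q),"minx",q[i].round(3),"z range",q[:,2].min().round(2),q[:,2].max().round(2))
E
```

```text
-0.32 125 minx [ 0.802 -0.286  0.213] z range 0.2 0.26
-0.28 281 minx [ 0.784 -0.247  0.218] z range 0.14 0.29
-0.24 442 minx [ 0.786 -0.233  0.214] z range 0.13 0.3
-0.2 246 minx [ 0.805 -0.182  0.215] z range 0.2 0.26
-0.16 11 minx [ 0.867 -0.155  0.215] z range 0.2 0.24
-0.12 6 minx [ 0.826 -0.082  0.249] z range 0.25 0.26
-0.08 296 minx [ 0.733 -0.045  0.265] z range 0.13 0.32
-0.04 455 minx [ 0.74  -0.039  0.208] z range 0.13 0.32
-0.0 386 minx [0.767 0.018 0.242] z range 0.13 0.32
0.04 133 minx [0.781 0.043 0.236] z range 0.22 0.28
0.08 40 minx [0.913 0.097 0.291] z range 0.29 0.3
0.12 18 minx [0.908 0.124 0.294] z range 0.29 0.3
0.16 594 minx [0.609 0.192 0.338] z range 0.32 0.47
0.2 284 minx [0.61  0.202 0.335] z range 0.13 0.47
0.24 1595 minx [0.433 0.255 0.209] z range 0.13 0.47
0.28 833 minx [0.424 0.319 0.184] z range 0.18 0.5
0.32 855 minx [0.416 0.343 0.171] z range 0.16 0.5
0.36 865 minx [0.412 0.396 0.165] z range 0.16 0.5
```

Call:
servo_tool:
  series:
    - [[0.05,-0.07,0,0,0,-0.03,0.5],[0.12,-0.15,0,0,0,-0.07,0.5],[0.2,-0.21,0,0,0,-0.11,0.5],[0.28,-0.25,0,0,0,-0.15,0.5],[0.36,-0.27,0,0,0,-0.19,0.5],[0.44,-0.28,0,0,0,-0.23,0.5],[0.52,-0.28,0,0,0,-0.27,0.5],[0.6,-0.27,0,0,0,-0.31,0.5],[0.68,-0.25,0,0,0,-0.35,0.5],[0.75,-0.22,0,0,0,-0.39,0.5],[0.8,-0.2,0,0,0,-0.43,0.5],[0.85,-0.18,0,0,0,-0.47,0.5]]

```text
time_s: 7.12
tool_pos: [0.609, 0.056, 0.1936]
tool_rot: [-180.0, -0.2, 164.0]
force: [0.6, 0.0, -1.9]
grip_width: 0.0545
grasp_force: 20.0
```

```bash
python3 - <<'E'
from h import *
print(tgt([.6375,.078,.198],-179))
from cell import get_obs
print(get_obs()["qpos"])
E
```

```text
([-0.071, 0.097, -0.015], [-0.0, -0.001, -0.095])
[ 36.24831596  23.92266477 -56.45038942  89.53895134  20.1824822
  77.64973713  51.61481234]
```

Call:
servo_tool:
  series:
    - [[-0.035,0.05,0,0,0,-0.04,0.5],[-0.071,0.097,0,0,0,-0.08,0.5],[-0.071,0.097,0,0,0,-0.095,0.5],[-0.071,0.097,0.08,0,0,-0.095,0.5],[-0.071,0.097,0.16,0,0,-0.095,0.5],[-0.071,0.097,0.22,0,0,-0.095,0.5],[-0.071,0.097,0.25,0,0,-0.095,0.5],[-0.071,0.097,0.25,0,0,-0.095,0.5]]

```text
time_s: 7.78
tool_pos: [0.6359, 0.0761, 0.1166]
tool_rot: [-180.0, -0.4, -179.3]
force: [-0.9, 0.3, -1.9]
grip_width: 0.0545
grasp_force: 20.0
```

```bash
python3 - <<'E'
from h import *
print(tgt([.6375,.078,.104],-179))
E
```

```text
([-0.006, 0.006, 0.042], [-0.0, -0.002, -0.002])
```

Ease down in small steps until contact shows in the force.

Call:
servo_tool:
  series:
    - [[-0.006,0.006,0.02,0,0,0,0.5],[-0.006,0.006,0.03,0,0,0,0.5],[-0.006,0.006,0.04,0,0,0,0.5],[-0.006,0.006,0.045,0,0,0,0.5],[-0.006,0.006,0.045,0,0,0,0.5]]

```text
time_s: 8.2
tool_pos: [0.6403, 0.0787, 0.1072]
tool_rot: [-180.0, 0.0, -179.3]
force: [-0.2, 0.3, -3.0]
grip_width: 0.0545
grasp_force: 20.0
```

Call:
servo_tool:
  series:
    - [[0,0,0.003,0,0,0,0.5],[0,0,0.006,0,0,0,0.5],[0,0,0.006,0,0,0,0.5]]

```text
time_s: 8.45
tool_pos: [0.6403, 0.0787, 0.1053]
tool_rot: [-180.0, 0.0, -179.4]
force: [0.2, -0.0, -2.1]
grip_width: 0.0545
grasp_force: 20.0
```

Call:
servo_tool:
  series:
    - [[0.007,0.0,0.003,0,0,0,0.5],[0.007,0.0,0.006,0,0,0,0.5],[0.007,0.0,0.008,0,0,0,0.5],[0.007,0,0.008,0,0,0,0.5]]

```text
time_s: 8.78
tool_pos: [0.638, 0.0786, 0.1026]
tool_rot: [-180.0, -0.0, -179.3]
force: [-0.3, -0.5, -2.9]
grip_width: 0.0544
grasp_force: 20.0
```

Call:
servo_tool:
  series:
    - [[0,0,0.003,0,0,0,0.5],[0,0,0.006,0,0,0,0.5],[0,0,0.006,0,0,0,0.5]]

```text
time_s: 9.03
tool_pos: [0.6383, 0.0787, 0.1012]
tool_rot: [-180.0, 0.0, -179.4]
force: [-0.1, -0.3, -1.5]
grip_width: 0.054
grasp_force: 20.0
```

Call:
servo_tool:
  series:
    - [[0,0,0.003,0,0,0,0.5],[0,0,0.004,0,0,0,0.5],[0,0,0.004,0,0,0,0.5]]

```text
time_s: 9.28
tool_pos: [0.6386, 0.0788, 0.1011]
tool_rot: [-180.0, 0.1, -179.4]
force: [-1.4, -0.9, 5.0]
grip_width: 0.0543
grasp_force: 19.9
```

In contact with the plate. Release and rise straight up.

Call:
servo_tool:
  series:
    - [[0,0,0,0,0,0,0.65],[0,0,0,0,0,0,0.75],[0,0,0,0,0,0,0.85],[0,0,0,0,0,0,1],[0,0,0,0,0,0,1],[0,0,0,0,0,0,1]]

```text
time_s: 9.78
tool_pos: [0.6381, 0.0787, 0.0996]
tool_rot: [180.0, -0.0, -179.4]
force: [0.6, 0.6, 0.0]
grip_width: 0.0813
grasp_force: 0.0
```

Call:
servo_tool:
  series:
    - [[0,0,-0.02,0,0,0,1],[0,0,-0.06,0,0,0,1],[0,0,-0.12,0,0,0,1],[0,0,-0.2,0,0,0,1],[0,0,-0.28,0,0,0,1],[0,0,-0.36,0,0,0,1],[0,0,-0.42,0,0,0,1],[0,0,-0.45,0,0,0,1],[0.1,0,-0.45,0,0,0,1],[0.2,0,-0.45,0,0,0,1],[0.3,0,-0.45,0,0,0,1],[0.3,0,-0.45,0,0,0,1]]

```text
time_s: 10.78
tool_pos: [0.543, 0.0784, 0.2343]
tool_rot: [-179.7, -0.2, -179.2]
force: [0.9, -0.1, -0.3]
grip_width: 0.0874
grasp_force: 0.0
```

```bash
python3 - <<'E'
from h import *
from cell import get_obs,eyes
o=get_obs(); c=eyes.read_camera("wrist"); pickle.dump((o,c),open("w2.pkl","wb"))
print(o["tool_pos"],o["tool_rot"])
h=cv2.cvtColor(c["frame"],cv2.COLOR_RGB2HSV)
m=cv2.inRange(h,(100,150,60),(116,255,255))
for b in blobs(m,200): print(np.round(b[0][0],1),b[0][1],b[2],onz(c,[b[0][0]],.155,o).round(4))
S=[.511,.0545,.044]; print(proj(c,S,o),proj(c,[.6388,.0783,.055],o))
print(tgt([.45,.06,.2],-169.4))
cv2.imwrite("pics/w2.png",cv2.cvtColor(c["frame"],cv2.COLOR_RGB2BGR))
E
```

```text
[0.54304455 0.07843381 0.23426988] [-179.73458309   -0.23152449 -179.22581972]
[319.9 364.2] 33.10675811767578 1780.5 [[0.6376 0.0797 0.155 ]]
[[296.72876949 184.5967833 ]] [[319.16252684 307.99717125]]
([0.32, -0.054, 0.117], [-0.001, -0.0, -0.055])
```

View pics/w2.png

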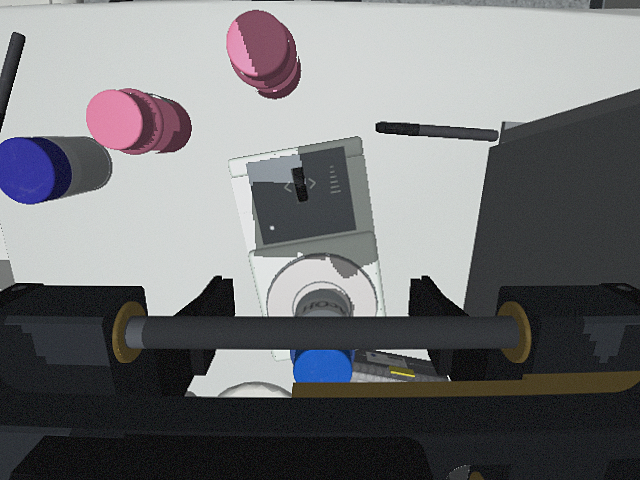

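The bottle stands on the plate about 2 mm from centre (cap at (322,364)). The wheel is at (299,184) with arrowheads at (288,187) and (312,183), and no bar is showing. Next I measure the slot and the wheel height.

```bash
python3 - <<'E'
from h import *
o,c=pickle.load(open("w2.pkl","rb")); f=c["frame"]; d=c["depth"]
g=cv2.cvtColor(f,cv2.COLOR_RGB2GRAY)
m=np.zeros_like(g); m[155:215,280:320]=(g[155:215,280:320]<45)
for b in blobs(m,30): print(np.round(b[1],1).tolist() if 0 else b[1],onz(c,[b[1][0]],.044,o).round(4))
print("arrow mid",onz(c,[(300,185)],.04,o).round(4))
og,Rw=pose(c,o)
v,u=np.mgrid[150:225,262:345]; px=np.c_[u.ravel(),v.ravel()]; _,r=ray(c,px,o)
z=d[px[:,1],px[:,0]].astype(float); P=og+r*(z/(r@Rw[:,2]))[:,None]
dk=g[px[:,1],px[:,0]]<45; ok=z>0
pan=ok&(g[px[:,1],px[:,0]]>60)&(np.hypot(P[:,0]-.511,P[:,1]-.0545)<.03)
print("panel z",np.percentile(P[pan,2],[5,50,95]).round(4)); q=P[dk&ok]; print("wheel z",np.percentile(q[:,2],[5,25,50,75,95,99]).round(4))
x=np.linspace(.49,.535,10)
for a,b in zip(x[:-1],x[1:]):
    k=q[(q[:,0]>a)&(q[:,0]<b)]
    if len(k): print(round(a,3),len(k),np.median(k[:,2]).round(4))
print(c["fx"])
E
```

```text
((300.01202392578125, 184.31600952148438), (33.89879608154297, 10.82257080078125), 79.69515228271484) [[0.5107 0.0577 0.044 ]]
arrow mid [[0.5118 0.0575 0.04  ]]
panel z [0.0391 0.0405 0.0418]
wheel z [0.0344 0.0424 0.0459 0.0473 0.0488 0.0495]
0.49 2 0.0331
0.495 58 0.0416
0.5 52 0.0455
0.505 36 0.0476
0.51 49 0.0481
0.515 50 0.047
0.52 45 0.045
0.525 24 0.0415
356.42801081833665
```

```bash
python3 - <<'E'
from h import *
print(tgt([.503,.055,.065],-169.4))
E
```

```text
([0.144, -0.071, 0.567], [-0.001, -0.0, -0.055])
```

Call:
servo_tool:
  series:
    - [[0.07,-0.035,0.0,-0.001,0,-0.03,0],[0.144,-0.071,0.0,-0.001,0,-0.055,0],[0.144,-0.071,0.1,-0.001,0,-0.055,0],[0.144,-0.071,0.2,-0.001,0,-0.055,0],[0.144,-0.071,0.3,-0.001,0,-0.055,0],[0.144,-0.071,0.4,-0.001,0,-0.055,0],[0.144,-0.071,0.48,-0.001,0,-0.055,0],[0.144,-0.071,0.54,-0.001,0,-0.055,0],[0.144,-0.071,0.567,-0.001,0,-0.055,0],[0.144,-0.071,0.567,-0.001,0,-0.055,0],[0.144,-0.071,0.567,-0.001,0,-0.055,0]]
  grip_force: 10

```text
time_s: 11.75
tool_pos: [0.5059, 0.0564, 0.0653]
tool_rot: [179.8, 0.1, -169.4]
force: [0.2, 0.5, 0.1]
grip_width: 0.0213
grasp_force: 0.0
```

```bash
cat > f.py <<'E'
from h import *
from cell import get_obs,eyes
def favg(n=6):
    F=[];P=[]
    for i in range(n):
        o=get_obs(); F.append(o["force"]); P.append(o["tool_pos"]); eyes.read_camera("top")
    F=np.array(F);P=np.array(P); print("F",F.mean(0).round(2),"sd",F.std(0).round(2),"pos",P.mean(0).round(4),"sd",P.std(0).round(4),"rot",np.round(o["tool_rot"],2),"t",round(float(o["time_s"]),2),"w",round(float(o["grip_width"]),4))
    return P.mean(0)
if __name__=="__main__": favg()
E
python3 f.py
```

```text
F [-0.31 -0.08  0.01] sd [0.31 0.63 0.51] pos [0.5063 0.0561 0.0659] sd [0.0002 0.0002 0.0003] rot [ 1.7988e+02  1.3000e-01 -1.6946e+02] t 12.0 w 0.0038
```

Call:
servo_tool:
  series:
    - [[0.011,0,0.02,0,0,0,0],[0.011,0,0.035,0,0,0,0],[0.011,0,0.045,0,0,0,0],[0.011,0,0.045,0,0,0,0],[0.011,0,0.045,0,0,0,0]]

```text
time_s: 12.47
tool_pos: [0.5016, 0.0553, 0.0509]
tool_rot: [179.8, -0.0, -169.4]
force: [0.4, -0.5, -0.1]
grip_width: 0.0001
grasp_force: 0.0
```

Call:
servo_tool:
  series:
    - [[0,0,0.003,0,0,0,0],[0,0,0.006,0,0,0,0],[0,0,0.006,0,0,0,0]]

```text
time_s: 12.72
tool_pos: [0.5019, 0.0553, 0.0493]
tool_rot: [179.8, 0.0, -169.5]
force: [0.3, 0.0, -0.1]
grip_width: 0.0004
grasp_force: 0.0
```

```bash
python3 f.py
```

```text
F [ 0.05  0.11 -0.05] sd [0.38 0.36 0.51] pos [0.502  0.0554 0.0494] sd [0.     0.     0.0001] rot [ 1.7983e+02  2.0000e-02 -1.6945e+02] t 12.97 w 0.0003
```

Call:
servo_tool:
  series:
    - [[-0.008,0,0.003,0,0,0,0],[-0.008,0,0.004,0,0,0,0],[-0.008,0,0.004,0,0,0,0]]

```text
time_s: 13.27
tool_pos: [0.5046, 0.0557, 0.0483]
tool_rot: [179.8, 0.0, -169.5]
force: [-0.8, -0.7, 1.0]
grip_width: 0.001
grasp_force: 0.8
```

Call:
servo_tool:
  series:
    - [[0,0,0.003,0,0,0,0],[0,0,0.003,0,0,0,0]]

```text
time_s: 13.43
tool_pos: [0.5047, 0.0558, 0.0476]
tool_rot: [179.8, 0.0, -169.5]
force: [-0.6, -0.8, 3.0]
grip_width: 0.0001
grasp_force: 2.0
```

```bash
python3 f.py
```

```text
F [-0.13 -0.87  3.83] sd [0.46 0.39 0.56] pos [0.5047 0.0558 0.0476] sd [0. 0. 0.] rot [ 1.7984e+02  5.0000e-02 -1.6945e+02] t 13.68 w 0.0006
```

Touch at about z = 0.0484. Now a first rolling stroke at about 5 N.

Call:
servo_tool:
  series:
    - [[0,0,0.001,0,0,0,0],[0,0,0.002,0,0,0,0],[-0.004,0,0.002,0,0,0,0],[-0.008,0,0.002,0,0,0,0],[-0.012,0,0.002,0,0,0,0],[-0.016,0,0.002,0,0,0,0],[-0.02,0,0.002,0,0,0,0]]

```text
time_s: 14.32
tool_pos: [0.5092, 0.0566, 0.0466]
tool_rot: [179.9, -0.1, -169.5]
force: [-3.6, -0.9, 7.1]
grip_width: 0.0006
grasp_force: 3.5
```

```bash
python3 f.py
```

```text
F [-2.83 -1.43  7.12] sd [0.43 0.32 0.64] pos [0.5094 0.0566 0.0467] sd [0.0001 0.     0.    ] rot [ 1.7985e+02 -1.0000e-01 -1.6945e+02] t 14.57 w 0.0003
```

Call:
servo_tool:
  series:
    - [[0,0,-0.002,0,0,0,0],[-0.004,0,-0.002,0,0,0,0],[-0.008,0,-0.002,0,0,0,0],[-0.012,0,-0.002,0,0,0,0],[-0.016,0,-0.002,0,0,0,0],[-0.02,0,-0.002,0,0,0,0],[-0.024,0,-0.002,0,0,0,0],[-0.024,0,-0.002,0,0,0,0]]

```text
time_s: 15.28
tool_pos: [0.5162, 0.0579, 0.047]
tool_rot: [179.8, -0.1, -169.5]
force: [-3.3, -2.0, 6.2]
grip_width: 0.0006
grasp_force: 2.9
```

```bash
python3 f.py
```

```text
F [-2.3  -1.35  5.86] sd [0.71 0.42 0.55] pos [0.5162 0.0579 0.047 ] sd [0. 0. 0.] rot [ 1.7985e+02 -1.3000e-01 -1.6945e+02] t 15.53 w 0.0009
```

Call:
servo_tool:
  series:
    - [[0,0,-0.015,0,0,0,0],[-0.02,0,-0.05,0,0,0,0],[-0.05,0,-0.07,0,0,0,0],[-0.06,0,-0.07,0,0,0,0],[-0.06,0,-0.07,0,0,0,0],[-0.06,0,-0.07,0,0,0,0]]

```text
time_s: 16.08
tool_pos: [0.5347, 0.0616, 0.0681]
tool_rot: [179.8, -0.0, -169.4]
force: [-0.3, 0.1, -1.1]
grip_width: 0.0007
grasp_force: 0.0
```

```bash
cat > look.py <<'E'
import sys
from h import *
from cell import get_obs,eyes
o=get_obs(); c=eyes.read_camera("wrist"); pickle.dump((o,c),open(sys.argv[1]+".pkl","wb"))
p=proj(c,[.511,.0565,.044],o)[0]; print(p,o["tool_pos"],o["time_s"])
x,y=(p-[45,40]).astype(int); x=max(x,0);y=max(y,0)
k=c["frame"][y:y+80,x:x+90]; print("crop origin",x,y)
cv2.imwrite(f"pics/{sys.argv[1]}.png",cv2.cvtColor(cv2.resize(k,None,fx=6,fy=6,interpolation=cv2.INTER_CUBIC),cv2.COLOR_RGB2BGR))
E
python3 look.py l1
```

```text
[317.45071807 236.16542628] [0.53473075 0.06157094 0.06811114] 16.0833
crop origin 272 196
```

View pics/l1.png

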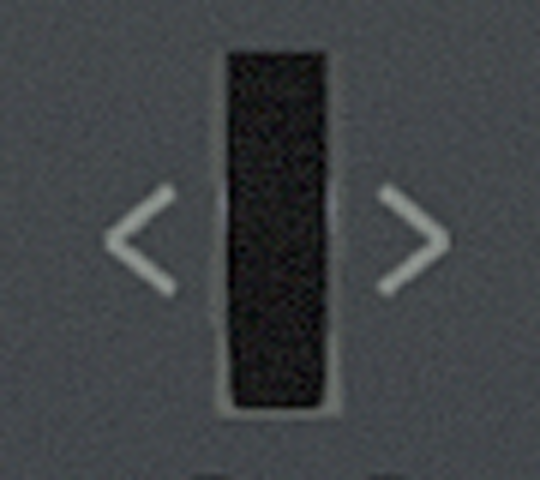

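Arrowheads are at crop (140,240) and (415,240), so the arrow row is about 236 in the image. The wheel is clear and the bar is still hidden, so another stroke of 12 mm is safe.

```bash
python3 - <<'E'
from h import *
print(tgt([.5035,.0552,.0515],-169.45))
E
```

```text
([0.105, -0.002, 0.055], [0.001, -0.0, 0.0])
```

Call:
servo_tool:
  series:
    - [[0.06,-0.002,0,0,0,0,0],[0.105,-0.002,0,0,0,0,0],[0.105,-0.002,0.03,0,0,0,0],[0.105,-0.002,0.055,0,0,0,0],[0.105,-0.002,0.055,0,0,0,0],[0.105,-0.002,0.055,0,0,0,0],[0.105,-0.002,0.055,0,0,0,0]]

```text
time_s: 16.72
tool_pos: [0.5046, 0.0555, 0.0517]
tool_rot: [179.8, 0.0, -169.4]
force: [0.6, -0.2, -0.6]
grip_width: 0.0006
grasp_force: 0.0
```

```bash
python3 f.py
```

```text
F [ 0.18  0.15 -0.09] sd [0.34 0.37 0.55] pos [0.5046 0.0555 0.0519] sd [0.0001 0.0001 0.0001] rot [ 1.7982e+02  4.0000e-02 -1.6944e+02] t 16.97 w 0.0001
```

Call:
servo_tool:
  series:
    - [[0,0,0.008,0,0,0,0],[0,0,0.012,0,0,0,0],[0,0,0.015,0,0,0,0],[-0.004,0,0.015,0,0,0,0],[-0.008,0,0.015,0,0,0,0],[-0.012,0,0.015,0,0,0,0]]

```text
time_s: 17.52
tool_pos: [0.5072, 0.0556, 0.0473]
tool_rot: [179.8, -0.1, -169.5]
force: [-2.7, -1.3, 4.5]
grip_width: 0.0003
grasp_force: 2.4
```

```bash
python3 f.py
```

```text
F [-2.5  -0.74  5.16] sd [0.38 0.49 0.5 ] pos [0.5075 0.0557 0.0473] sd [0.0001 0.     0.    ] rot [ 179.83    0.   -169.45] t 17.77 w 0.0002
```

Force is good at about 5 N, so I continue the stroke and then lift to view.

Call:
servo_tool:
  series:
    - [[-0.004,0,0,0,0,0,0],[-0.008,0,0,0,0,0,0],[-0.012,0,0,0,0,0,0],[-0.016,0,0,0,0,0,0],[-0.02,0,0,0,0,0,0],[-0.024,0,0,0,0,0,0],[-0.028,0,0,0,0,0,0],[-0.032,0,0,0,0,0,0],[-0.032,0,0,0,0,0,0]]

```text
time_s: 18.57
tool_pos: [0.5174, 0.0576, 0.0473]
tool_rot: [179.8, 0.0, -169.4]
force: [-2.6, -1.3, 5.4]
grip_width: 0.0006
grasp_force: 2.4
```

Call:
servo_tool:
  series:
    - [[0,0,-0.015,0,0,0,0],[-0.02,0,-0.05,0,0,0,0],[-0.05,0,-0.07,0,0,0,0],[-0.06,0,-0.07,0,0,0,0],[-0.06,0,-0.07,0,0,0,0],[-0.06,0,-0.07,0,0,0,0]]

```text
time_s: 19.07
tool_pos: [0.5348, 0.061, 0.0682]
tool_rot: [179.8, 0.0, -169.4]
force: [-0.7, 0.1, -0.4]
grip_width: 0.0008
grasp_force: 0.0
```

```bash
cat > bar.py <<'E'
import sys
from h import *
from cell import get_obs,eyes
o=get_obs(); c=eyes.read_camera("wrist"); pickle.dump((o,c),open("bar.pkl","wb"))
g=cv2.cvtColor(c["frame"],cv2.COLOR_RGB2GRAY).astype(float)
p=proj(c,[.5115,.057,.044],o)[0]; u=int(round(p[0]))
a,b=int(p[1])-38,int(p[1])+38
col=g[a:b,u-5:u+6]; prof=np.median(col,1)
print("slot px",p.round(1),"pos",o["tool_pos"],"t",o["time_s"])
print("profile",a,prof.astype(int).tolist())
E
python3 bar.py; python3 - <<'E'
from h import *
print(tgt([.5025,.055,.0515],-169.45))
E
```

```text
slot px [319.2 237.2] pos [0.53480022 0.06100555 0.06823126] t 19.0667
profile 199 [70, 69, 70, 69, 65, 102, 127, 137, 118, 47, 14, 18, 22, 23, 31, 22, 24, 23, 28, 27, 26, 23, 23, 28, 25, 23, 29, 28, 24, 26, 27, 28, 28, 28, 26, 23, 24, 26, 27, 24, 27, 26, 24, 27, 24, 28, 28, 26, 26, 23, 29, 23, 25, 24, 24, 26, 23, 24, 25, 25, 22, 27, 28, 28, 22, 55, 71, 70, 70, 69, 69, 68, 67, 69, 68, 70]
([0.108, 0.0, 0.055], [0.001, -0.0, 0.0])
```

```bash
cat >> bar.py <<'E'
k=np.where(prof[2:-2]>90)[0]+2
if len(k):
    w=prof[k]-60; row=a+(k*w).sum()/w.sum()
    ys=onz(c,[(u,236.3+ (p[1]-236.2) - (p[1]-236.2))],.04,o)[0]
    ex=np.array([np.cos(np.radians(10.57)),np.sin(np.radians(10.57)),0])
    # arrow row in this picture: bright tips beside the slot
    A=[]
    for du in (-20,-26,20,26):
        s=g[a+20:b-18,u+du-3:u+du+4].mean(1); s=np.clip(s-np.median(s)-6,0,None)
        if s.sum()>0: A.append(a+20+(s*np.arange(len(s))).sum()/s.sum())
    print("bar row",round(row,2),"rows",a+k.min(),a+k.max(),"arrow rows",np.round(A,1))
    ar=np.mean(A); S=onz(c,[(p[0],ar)],.04,o)[0]; cen=np.array([S[0],S[1],.0284])
    og,d=ray(c,[(p[0],row)],o); d=d[0]
    q0=np.array([(og-cen)@ex,og[2]-cen[2]]); dq=np.array([d@ex,d[2]])
    t=min(np.roots([dq@dq,2*q0@dq,q0@q0-.0004]).real); h=q0+t*dq
    th=np.arctan2(h[0],h[1]); print("slot",S.round(4),"hit",h.round(4),"dial",round(2.4+th,3),"roll mm",round(-20*th,1))
E
python3 bar.py
```

```text
slot px [319.4 238. ] pos [0.53440122 0.06086259 0.06802614] t 19.1167
profile 200 [72, 71, 70, 69, 65, 102, 127, 140, 120, 45, 9, 21, 22, 27, 29, 25, 22, 25, 24, 29, 23, 23, 27, 28, 28, 29, 28, 33, 24, 26, 24, 30, 31, 25, 30, 24, 27, 24, 26, 24, 22, 28, 24, 24, 26, 31, 22, 27, 21, 23, 26, 23, 23, 25, 27, 22, 26, 29, 23, 19, 26, 25, 23, 21, 23, 57, 72, 70, 67, 71, 67, 70, 69, 70, 69, 70]
bar row 206.63 rows 205 208 arrow rows [236.3 236.3 236.4 236.4]
slot [0.5116 0.057  0.04  ] hit [-0.0166  0.0112] dial 1.423 roll mm 19.5
```

The bar is just emerging, so the dial is near 1.45 and about 19 mm remain. Another stroke of about 12.5 mm.

Call:
servo_tool:
  series:
    - [[0.06,0,0,0,0,0,0],[0.105,0,0,0,0,0,0],[0.105,0,0.03,0,0,0,0],[0.105,0,0.055,0,0,0,0],[0.105,0,0.055,0,0,0,0],[0.105,0,0.055,0,0,0,0],[0.105,0,0.055,0,0,0,0]]

```text
time_s: 19.75
tool_pos: [0.5043, 0.0555, 0.0517]
tool_rot: [179.8, 0.0, -169.4]
force: [1.0, -0.8, -0.7]
grip_width: 0.0004
grasp_force: 0.0
```

```bash
python3 f.py
```

```text
F [ 0.01 -0.28  0.  ] sd [0.54 0.45 0.62] pos [0.5043 0.0554 0.0519] sd [0.0001 0.0001 0.0001] rot [ 1.7981e+02  4.0000e-02 -1.6944e+02] t 20.0 w 0.0003
```

Call:
servo_tool:
  series:
    - [[0,0,0.008,0,0,0,0],[0,0,0.012,0,0,0,0],[0,0,0.015,0,0,0,0],[-0.004,0,0.015,0,0,0,0],[-0.008,0,0.015,0,0,0,0],[-0.012,0,0.015,0,0,0,0],[-0.017,0,0.015,0,0,0,0],[-0.022,0,0.015,0,0,0,0],[-0.027,0,0.015,0,0,0,0],[-0.033,0,0.015,0,0,0,0],[-0.04,0,0.015,0,0,0,0],[-0.044,0,0.015,0,0,0,0]]

```text
time_s: 21.05
tool_pos: [0.5171, 0.0575, 0.0474]
tool_rot: [179.8, 0.0, -169.5]
force: [-2.9, -1.3, 4.8]
grip_width: 0.0002
grasp_force: 2.4
```

Call:
servo_tool:
  series:
    - [[0,0,-0.015,0,0,0,0],[-0.02,0,-0.05,0,0,0,0],[-0.05,0,-0.07,0,0,0,0],[-0.06,0,-0.07,0,0,0,0],[-0.06,0,-0.07,0,0,0,0],[-0.06,0,-0.07,0,0,0,0]]

```text
time_s: 21.55
tool_pos: [0.5346, 0.0609, 0.0683]
tool_rot: [179.8, 0.0, -169.4]
force: [-0.7, -0.2, -0.3]
grip_width: 0.0003
grasp_force: 0.0
```

```bash
python3 bar.py
```

```text
slot px [319.3 237.6] pos [0.53456984 0.06091039 0.06829161] t 21.55
profile 199 [72, 69, 72, 69, 72, 65, 36, 18, 21, 27, 22, 18, 25, 27, 20, 21, 26, 27, 29, 22, 25, 29, 25, 26, 19, 72, 128, 146, 141, 142, 146, 133, 82, 17, 26, 26, 29, 31, 26, 30, 28, 24, 23, 24, 26, 27, 23, 26, 23, 25, 25, 25, 24, 26, 25, 23, 23, 29, 26, 22, 26, 23, 26, 25, 21, 48, 75, 74, 70, 69, 69, 69, 69, 70, 70, 66]
bar row 227.53 rows 225 230 arrow rows [236.1 236.  236.  235.9]
slot [0.5117 0.057  0.04  ] hit [-0.0066  0.0189] dial 2.062 roll mm 6.8
```

Dial is about 2.06, with roughly 6.8 mm left to roll.

Call:
servo_tool:
  series:
    - [[0.06,0,0,0,0,0,0],[0.092,0,0,0,0,0,0],[0.092,0,0.03,0,0,0,0],[0.092,0,0.055,0,0,0,0],[0.092,0,0.055,0,0,0,0],[0.092,0,0.055,0,0,0,0],[0.092,0,0.055,0,0,0,0]]

```text
time_s: 22.18
tool_pos: [0.5077, 0.056, 0.0517]
tool_rot: [179.8, 0.0, -169.4]
force: [1.0, -0.3, 0.3]
grip_width: 0.0006
grasp_force: 0.0
```

```bash
python3 f.py
```

```text
F [ 0.08 -0.05  0.42] sd [0.73 0.5  0.27] pos [0.5078 0.056  0.052 ] sd [0.0001 0.0001 0.0001] rot [ 1.7982e+02  4.0000e-02 -1.6945e+02] t 22.43 w 0.0003
```

Call:
servo_tool:
  series:
    - [[0,0,0.008,0,0,0,0],[0,0,0.012,0,0,0,0],[0,0,0.015,0,0,0,0],[-0.004,0,0.015,0,0,0,0],[-0.008,0,0.015,0,0,0,0],[-0.012,0,0.015,0,0,0,0],[-0.016,0,0.015,0,0,0,0],[-0.02,0,0.015,0,0,0,0],[-0.024,0,0.015,0,0,0,0],[-0.024,0,0.015,0,0,0,0]]

```text
time_s: 23.32
tool_pos: [0.5147, 0.0571, 0.0474]
tool_rot: [179.8, 0.0, -169.5]
force: [-2.1, -1.1, 4.5]
grip_width: 0.0005
grasp_force: 2.4
```

Call:
servo_tool:
  series:
    - [[0,0,-0.015,0,0,0,0],[-0.02,0,-0.05,0,0,0,0],[-0.05,0,-0.07,0,0,0,0],[-0.075,0,-0.07,0,0,0,0],[-0.075,0,-0.07,0,0,0,0],[-0.075,0,-0.07,0,0,0,0]]

```text
time_s: 23.82
tool_pos: [0.5369, 0.0615, 0.0683]
tool_rot: [179.8, 0.0, -169.4]
force: [0.0, -0.5, 0.4]
grip_width: 0.0004
grasp_force: 0.0
```

```bash
python3 bar.py
```

```text
slot px [319.1 233.3] pos [0.53690739 0.06145404 0.06829753] t 23.8167
profile 195 [72, 71, 71, 70, 74, 57, 23, 24, 23, 22, 26, 22, 21, 26, 23, 26, 24, 23, 26, 27, 30, 21, 27, 28, 27, 26, 29, 25, 36, 29, 25, 29, 29, 28, 29, 30, 23, 20, 55, 116, 140, 133, 135, 138, 123, 75, 10, 19, 23, 21, 25, 26, 24, 19, 23, 25, 27, 21, 28, 26, 26, 28, 27, 20, 27, 30, 69, 79, 69, 70, 70, 69, 68, 69, 70, 70]
bar row 236.54 rows 234 239 arrow rows [231.6 231.7 231.6 231.6]
slot [0.5116 0.057  0.04  ] hit [0.0005 0.02  ] dial 2.425 roll mm -0.5
```

Dial is about 2.42, which is set. Now I go over the wheel's top and push straight down.

Call:
servo_tool:
  series:
    - [[0.05,0,0,0,0,0,0],[0.085,0,0,0,0,0,0],[0.085,0,0.03,0,0,0,0],[0.085,0,0.055,0,0,0,0],[0.085,0,0.055,0,0,0,0],[0.085,0,0.055,0,0,0,0],[0.085,0,0.055,0,0,0,0]]

```text
time_s: 24.45
tool_pos: [0.5118, 0.0569, 0.0517]
tool_rot: [179.8, 0.0, -169.4]
force: [-0.6, -0.2, -0.8]
grip_width: 0.0005
grasp_force: 0.0
```

```bash
python3 f.py
```

```text
F [ 0.08 -0.   -0.22] sd [0.39 0.52 0.58] pos [0.5119 0.0568 0.0519] sd [0.0001 0.0001 0.0001] rot [ 1.7982e+02  4.0000e-02 -1.6945e+02] t 24.7 w 0.0005
```

Call:
servo_tool:
  series:
    - [[0,0,0.008,0,0,0,0],[0,0,0.012,0,0,0,0],[0,0,0.015,0,0,0,0],[0,0,0.018,0,0,0,0],[0,0,0.018,0,0,0,0]]

```text
time_s: 25.17
tool_pos: [0.5117, 0.0565, 0.0469]
tool_rot: [179.8, 0.0, -169.5]
force: [-1.8, -0.6, 6.4]
grip_width: 0.0004
grasp_force: 3.2
```

```bash
python3 f.py
```

```text
F [-1.53 -0.48  6.09] sd [0.29 0.19 0.39] pos [0.5117 0.0565 0.0469] sd [0. 0. 0.] rot [ 1.7986e+02  2.0000e-02 -1.6945e+02] t 25.42 w 0.0003
```

Call:
servo_tool:
  series:
    - [[0,0,0.002,0,0,0,0],[0,0,0.003,0,0,0,0],[0,0,0.004,0,0,0,0],[0,0,0.004,0,0,0,0]]

```text
time_s: 25.8
tool_pos: [0.5118, 0.0565, 0.046]
tool_rot: [179.9, 0.0, -169.5]
force: [-2.6, -0.9, 8.3]
grip_width: 0.0004
grasp_force: 4.5
```

```bash
python3 f.py
```

```text
F [-2.37 -0.83  8.75] sd [0.27 0.4  0.48] pos [0.5118 0.0565 0.0461] sd [0. 0. 0.] rot [ 1.7987e+02  2.0000e-02 -1.6946e+02] t 26.05 w 0.0005
```

Call:
servo_tool:
  series:
    - [[0.0005,0,0.001,0,0,0,0],[0.001,0,0.002,0,0,0,0],[0.001,0,0.003,0,0,0,0],[0.001,0,0.003,0,0,0,0],[0.001,0,0.003,0,0,0,0]]

```text
time_s: 26.52
tool_pos: [0.5118, 0.0565, 0.0456]
tool_rot: [179.9, 0.1, -169.5]
force: [-1.4, -0.4, 11.5]
grip_width: 0.0001
grasp_force: 5.8
```

```bash
python3 f.py
```

```text
F [-2.41 -0.98 11.87] sd [0.68 0.27 0.29] pos [0.5118 0.0565 0.0456] sd [0. 0. 0.] rot [ 1.7988e+02  5.0000e-02 -1.6945e+02] t 26.77 w 0.0005
```

At 11.9 N and z = 0.0456 the wheel is at its stop (push about 2.6 mm). Release straight up, back off, and check.

Call:
servo_tool:
  series:
    - [[0,0,-0.008,0,0,0,0],[0,0,-0.02,0,0,0,0],[-0.02,0,-0.05,0,0,0,0],[-0.05,0,-0.077,0,0,0,0],[-0.085,0,-0.077,0,0,0,0],[-0.085,0,-0.077,0,0,0,0],[-0.085,0,-0.077,0,0,0,0]]

```text
time_s: 27.4
tool_pos: [0.5365, 0.0614, 0.0671]
tool_rot: [179.8, -0.0, -169.4]
force: [-0.2, -0.1, -0.7]
grip_width: 0.0006
grasp_force: 0.0
```

```bash
python3 bar.py; python3 look.py l2
```

```text
slot px [319.1 234.7] pos [0.53647543 0.06137579 0.06711543] t 27.4
profile 196 [73, 71, 72, 72, 75, 59, 28, 22, 25, 22, 18, 30, 24, 24, 26, 27, 26, 25, 20, 19, 30, 29, 27, 27, 25, 24, 28, 31, 26, 28, 29, 25, 27, 28, 28, 28, 27, 21, 28, 100, 136, 136, 132, 135, 141, 107, 18, 19, 21, 25, 23, 26, 27, 17, 18, 24, 28, 24, 22, 27, 28, 26, 30, 23, 24, 18, 76, 87, 68, 67, 69, 69, 67, 70, 69, 70]
bar row 238.06 rows 235 241 arrow rows [233.1 233.  233.  233. ]
slot [0.5116 0.057  0.04  ] hit [0.0005 0.02  ] dial 2.426 roll mm -0.5
[318.3013174  235.04214885] [0.53578452 0.06129213 0.06683892] 27.45
crop origin 273 195
```

View pics/l2.png

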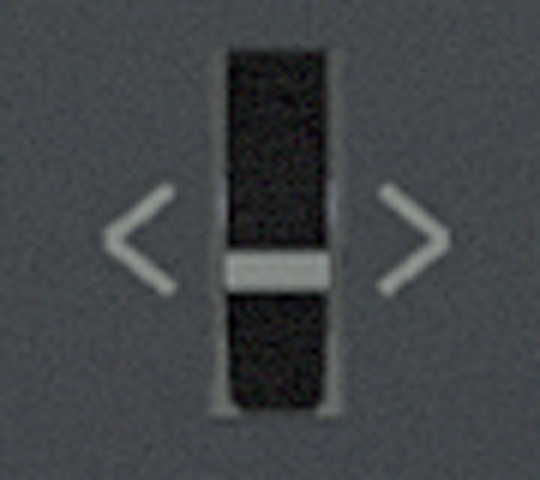

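The bar (crop y 270) sits between the arrowheads (y 240). The offset is height parallax, and the computed dial is 2.43, unchanged by the push. Next I rise clear and check the bottle.

Call:
servo_tool:
  series:
    - [[0,0,-0.1,0,0,0,0],[0,0,-0.2,0,0,0,0],[0.1,0,-0.3,0,0,0,0],[0.2,0,-0.4,0,0,0,0],[0.25,0,-0.5,0,0,0,0],[0.25,0,-0.5,0,0,0,0],[0.25,0,-0.5,0,0,0,0]]

```text
time_s: 28.08
tool_pos: [0.4627, 0.0457, 0.219]
tool_rot: [-179.7, 0.1, -169.6]
force: [0.3, -0.6, -0.4]
grip_width: 0.0004
grasp_force: 0.0
```

```bash
python3 - <<'E'
from h import *
from cell import get_obs,eyes
o=get_obs(); print(o["tool_pos"],o["force"])
for n in ("side","wrist","top"):
    c=eyes.read_camera(n); h=cv2.cvtColor(c["frame"],cv2.COLOR_RGB2HSV)
    m=cv2.inRange(h,(100,150,60),(116,255,255))
    for b in blobs(m,150):
        print(n,np.round(b[0][0],1),round(b[0][1],1),b[2],onz(c,[b[0][0]],.15,o).round(4))
E
```

```text
[0.46272876 0.04567129 0.2190084 ] [ 0.34003717 -0.60729516 -0.38728321]
side [258.6 203.1] 9.6 174.5 [[0.6405 0.0872 0.15  ]]
side [480.5 110. ] 48.8 629.0 [[ 0.9332 -0.4962  0.15  ]]
side [583.  104.5] 25.4 249.5 [[ 0.9316 -0.7974  0.15  ]]
side [520.7  83.3] 19.6 659.5 [[ 1.0764 -0.6913  0.15  ]]
side [565.8  81.9] 16.1 346.0 [[ 1.0733 -0.8382  0.15  ]]
top [275.3 200.6] 13.7 494.5 [[0.64   0.0781 0.15  ]]
```

```bash
python3 -c "
from cell import env
print(env.sign_off())"
```

```text
the job is handed in; nothing more can be done
None
```

The job is handed in: the light-blue-capped bottle stands within about 2 mm of the plate's centre, the wheel is set at about 2.43 rad and was pushed to its stop and released, and the arm is clear of everything (the hand-in returned no verdict).

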